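Fill the gaps in the top vial tray, peel it off the stack and hold it over the light panel

ROBOT

A 6-joint arm with a two-finger parallel gripper is mounted at the origin on the work surface. World frame = base frame: x ahead of the robot, y to its left, z up, the work surface at z = 0. Lengths are in m, angles in rad, forces in N, time in s.
With the tool pointing down it reaches from about 0.375 to 0.9 m from the base axis. Payload 3.1 kg.
Tool frame: the origin (TCP) lies on the centre line of the jaws, within the pads' length; the fingertips stand 8 mm ahead of it and the grasp point (between the pads) lies 11 mm behind it; z points along the fingers, y is the line along which they close (so a half turn about z gives the same grasp; the last joint's range is limited). The gripper opens to 87 mm and grips with 3 to 60 N. Pads are 19 mm wide; open, the fingers measure 117 mm over their backs; the gripper's body (75 mm by 190 mm) begins 51 mm behind the grasp point.
Start: joints at [-1.504, 0.527, 1.433, -0, 1.181, -0.178], TCP at [0.152, -0.606, 0.231] pointing down, gripper open.
Joint ranges: [-3.08, 3.08], [-0.75, 2.2], [0.22, 2.44], [-1.43, 4.57], [0, 2.65], [-2.85, 2.85]. Speed limits (rad/s): [2.79, 2.79, 3.14, 3.14, 3.14, 3.14].

INTERFACE

Orientations are given as a unit quaternion [x, y, z, w].
In Python, from rig import robot gives the robot as it stands. The module is installed in compiled form; this text tells all that it offers.
- The arm moves only by the tool send_rows, never from a script. Its argument "increments" is one flat list of numbers, 7 for each row, row after row: the turn, a rotation vector about the world's x, y, z in rad, then the shift along the world's x, y, z in cm, then the opening, from 0 (shut) to 1 (fully open). A call has 1 to 20 rows; each row shifts and turns the commanded pose from where the row before left it; what a row does not reach is not made up. A row lasts 1/12 s, in which the tool goes at most 41.7 mm and 7.16 degrees, less where a joint would pass 70% of its speed; a pose out of reach is approached as far as the arm can. A call is refused whole if a number of a shift passes 4.17 or a number of a turn 0.125, either way. A call with a gripper value outside its range is refused whole. The fingers move at their own pace and stop on an object; "newtons" is the grip in N (left out, the last holds). Time passes only in rows, so rows that do not move let the fingers close. It gives the time, the measured TCP pose, the force, the opening and the grip force at its end, in the units of the state.
- robot.get_obs(): the state, without advancing time (a new reading comes with each control period).
- robot.camera(name): name is "scene" or "top" or "wrist"; returns a dict with "image" (400x640x3 uint8, red, green, blue), "range_z" (400x640 float32, m along the optical axis (not along the pixel's ray), 0 where there is no reading), "fx", "fy", "cx", "cy" (pixels), "dist_coeffs" ([k1, k2, p1, p2, k3] as OpenCV has them; the pictures are not rectified), "R" (3x3) and "t" (3): a world point X has camera coordinates R X + t. Camera axes: x right, y down, z forward; pixel columns grow to the right and rows downward; lengths in m; the calibration is good to about 2 mm. A picture is of the moment at which its call begins.
- robot.hand_in(): hands the job in; it is judged then, once.
The state is a dict: "time": time; "q": joint angles; "joint_velocities": joint speeds; "joint_torque": joint torques, N m; "position": TCP position; "tool_rot": TCP orientation; "ft_force": force on the tool from outside, world axes, zero at the start; "moment": the same for the moment, N m; "grip_width": finger opening in m; "grip_force": force on a finger pad.
Only numpy, scipy, OpenCV 4.12 (cv2) and the standard library are available. Lean on these libraries where they do the work, as an engineer would, in place of code of your own. Each camera call takes 0.05 s, during which the arm holds its last target. There are 200 camera calls.

TASK

Two pockets of the top tray in the tray stack are empty: put the two spare vials from the grey rack upright into them, leaving the other vials in their pockets. Then peel the top tray off the sticky stack by lifting its tabbed corner first, while the opposite corner still sits in the stack, and carry it without tipping the vials to the light panel. Finish while still holding it there, steady and level, centred over the panel with its underside about 10 cm above the glowing surface, all six vials in it; do not disturb the other things on the bench.

Things in the scene. Friction and masses are not known exactly. Their poses are not given: they have to be found in the camera images.
- tray: the top tray: white formed plastic, flange 150 x 112 mm, about 70 g, on top of the stack. Origin: centre of its underside, 26 mm above the bench at the start; x along its 150 mm side, z up. Its block is 138 x 100 x 28 mm; the 4 mm flange round it (z = 22 to 26 mm) rests on the stack. A vial seated in a pocket has its centre at z = 38 mm.
- tray_mouth (a point): centre of the tray's top face, z = 28 mm of the tray, axes as the tray. Six square pockets, 27 x 27 mm and 25 mm deep, open in this face, centred at x = -46, 0, +46 and y = -28, +28 mm; seated vials stand 45 mm proud of it and can lean up to 0.27 rad in their pockets.
- tray_tab (a point): centre of the lifting tab, an upright fin 8 mm thick standing diagonally out of the tray's (+x, +y) corner, at (89, 70, 44) mm of the tray. It spans z = 22 to 60 mm and runs 14 mm outwards from this point and 20 mm back to the corner; its flat faces look along (-1, +1, 0) and (+1, -1, 0) of the tray: pinch it there from above. Free air below and on both sides. Axes as the tray.
- tray_heel (a point): the flange corner diagonally opposite the tab, at (-75, -56, 22) mm of the tray (underside of the flange; 48 mm above the bench when seated). Peeling turns the tray up about this corner, some 8 degrees before the whole tray is drawn up; a firm pinch on the tab holds the tray rigidly, so the gripper tilts with it. Axes as the tray.
- stack: the dispenser with the nested white trays below the top tray, fixed to the bench: foot 196 x 130 mm, rim 48 mm high. Origin: centre of its underside; x along its long side, z up. The top tray sits at z = 26 mm of it, axes parallel, with 1.5 mm play per side.
- stack_nibs (a point): centre of the stack at the height of its four sprung steel nibs, 56 mm above the bench. Nibs at x = +-78, y = +-22 mm overlap the tray's flange ends by 2 mm and make it stick: raised level it takes about 12 N at once, lifted at the tab corner about 7 N, snapping free nib after nib. Their posts (x = +-84 to 96 mm) are 63 mm high. Axes as the stack.
- rack: grey rack for the spare vials, fixed to the bench: 166 x 46 x 30 mm, three square holes 27 x 27 mm in a row along its x axis at x = -50, 0, +50 mm, with their floor 6 mm above the bench; two hold a spare vial, one is empty. Origin: centre of its underside.
- panel_top (a point): centre of the glowing top of the light panel, a flat white plate in an aluminium frame, 180 x 140 x 18 mm, fixed to the bench; this point is 18 mm above the bench. x along its long side.
- vial0_mid (a point): sample vial, amber glass with white cap: an upright plain cylinder 22 mm in diameter and 70 mm high, foot bevelled by 3 mm. This point is its centre, 35 mm above its foot; its z axis points to the cap. It stands in one of the six tray pockets from the start (which one varies; two pockets are empty).
- vial1_mid (a point): sample vial, amber glass with white cap: an upright plain cylinder 22 mm in diameter and 70 mm high, foot bevelled by 3 mm. This point is its centre, 35 mm above its foot; its z axis points to the cap. It stands in one of the six tray pockets from the start (which one varies; two pockets are empty).
- vial2_mid (a point): sample vial, amber glass with white cap: an upright plain cylinder 22 mm in diameter and 70 mm high, foot bevelled by 3 mm. This point is its centre, 35 mm above its foot; its z axis points to the cap. It stands in one of the six tray pockets from the start (which one varies; two pockets are empty).
- vial3_mid (a point): sample vial, amber glass with white cap: an upright plain cylinder 22 mm in diameter and 70 mm high, foot bevelled by 3 mm. This point is its centre, 35 mm above its foot; its z axis points to the cap. It stands in one of the six tray pockets from the start (which one varies; two pockets are empty).
- spare0_mid (a point): sample vial, amber glass with white cap: an upright plain cylinder 22 mm in diameter and 70 mm high, foot bevelled by 3 mm. This point is its centre, 35 mm above its foot; its z axis points to the cap. A spare, standing in one of the rack's holes at the start, its centre 41 mm above the bench.
- spare1_mid (a point): sample vial, amber glass with white cap: an upright plain cylinder 22 mm in diameter and 70 mm high, foot bevelled by 3 mm. This point is its centre, 35 mm above its foot; its z axis points to the cap. A spare, standing in one of the rack's holes at the start, its centre 41 mm above the bench.
- flask: bystander, not part of the job: conical glass flask, 120 mm high, 84 mm wide. Origin: centre of its underside.
- reagent: bystander, not part of the job: reagent bottle, 68 mm wide, 150 mm high. Origin: centre of its underside.
- beaker: bystander, not part of the job: open glass beaker, 72 mm wide, 85 mm high. Origin: centre of its underside.
- dish: bystander, not part of the job: flat clear dish, 64 mm wide, 18 mm high. Origin: centre of its underside.
- jar: bystander, not part of the job: small jar, 44 mm wide, 50 mm high. Origin: centre of its underside.
- stopper: bystander, not part of the job: rubber stopper, 28 mm wide, 28 mm high. Origin: centre of its underside.
There are look-alikes about, which are no part of the job. Leave any black or green look-alike of the part that bears spare0_mid alone. What is shaped like the part that bears spare1_mid but brown is not meant.

How it is judged:
By the outcome, as a careful person would: the job done as asked, in the order asked, and still so for the second after the job is handed in, while the arm keeps its last pose, push and grip.
It also fails if it takes over 72 s, if anything falls off the work surface, if the arm or the gripper's body presses on something with over 40 N, if the wrist force passes 120 N, or if a joint passes its speed limit or range.

## Working session

There is one attempt and no reset: what is moved stays moved. The work goes in short steps, Python scripts to look and compute and a tool call to move; the robot and the scene stay as the last step left them, time stands still between calls to the robot, and variables do not carry over. Pictures are saved under pics/ and viewed, at most 10 in all, crops included, and the job is handed in when it is done.

Besides the shell and the picture viewer there is one more tool, called after ">>>" by a JSON object that holds its "method" and its "body". send_rows: Moves the arm, as the interface text tells. Its arguments: {"type":"object","properties":{"increments":{"type":"array"},"newtons":{"type":"number"}},"required":["increments"]}

```bash
mkdir -p pics
cat > h.py <<'E'
import numpy as np, cv2, pickle
from rig import robot
def cam(n):
    c=robot.camera(n); pickle.dump(c,open(f'{n}.pkl','wb')); return c
def load(n): return pickle.load(open(f'{n}.pkl','rb'))
def cloud(c):
    h,w=c['range_z'].shape
    K=np.array([[c['fx'],0,c['cx']],[0,c['fy'],c['cy']],[0,0,1.]])
    uv=np.stack(np.meshgrid(np.arange(w),np.arange(h)),-1).reshape(-1,1,2).astype(float)
    n=cv2.undistortPoints(uv,K,np.array(c['dist_coeffs'],float)).reshape(h,w,2)
    z=c['range_z'].astype(float)
    P=np.dstack([n*z[...,None],z])
    return (P-np.array(c['t']))@np.array(c['R'])
def save(c,f): cv2.imwrite('pics/'+f,cv2.cvtColor(c['image'],cv2.COLOR_RGB2BGR))
E
python3 - <<'E'
from h import *
for n in('top','scene'): save(cam(n),n+'0.png')
c=load('top');P=cloud(c)
print(P[200,320],P[0,0],P[399,639])
E
```

```text
[0.57960348 0.00424078 0.03261906] [ 1.50221241  1.37154927 -0.7443206 ] [ 0.06247848 -0.79744555 -0.00193409]
```

View pics/top0.png

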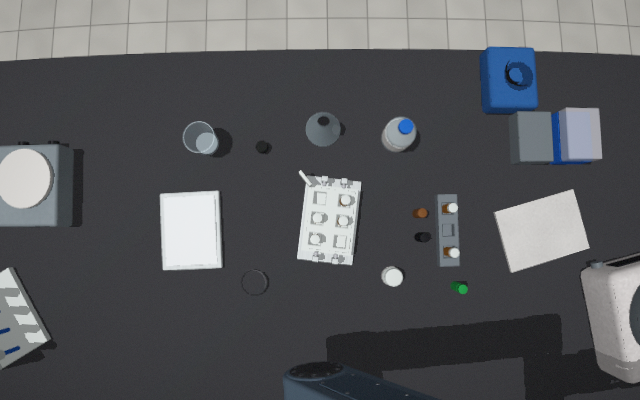

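View pics/scene0.png

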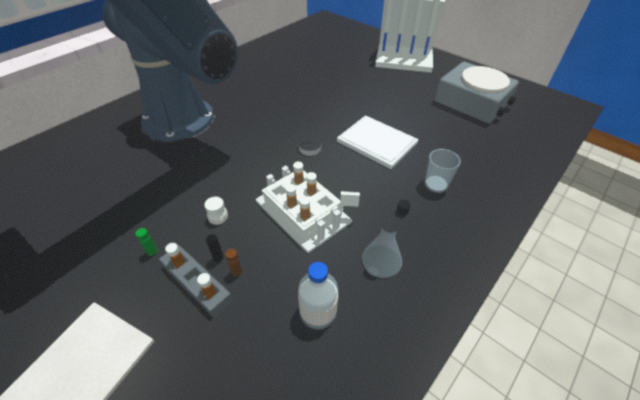

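The top view shows the tray stack around px (331,220) with its tab at (304,177). Its empty pockets are near (320,198) and (341,241). The spares are at (451,208) and (452,253), and the panel is at (191,230).

Run:
```python
from h import *
c=load('top');P=cloud(c);im=c['image'].astype(int)
def rect(mask):
    p=P[mask][:,:2]; r=cv2.minAreaRect((p*1000).astype(np.float32)); return np.round(r[0],1),np.round(r[1],1),round(r[2],1),len(p),P[mask].mean(0).round(4)
yy,xx=np.mgrid[:400,:640]
def box(a,b,c_,d): return (xx>=a)&(xx<b)&(yy>=c_)&(yy<d)
Z=P[...,2]
print('panel',rect(box(150,232,180,280)&(Z>.012)&(Z<.03)))
print('stackfoot',rect(box(285,372,165,275)&(Z>.006)&(im.min(-1)>100)))
b=box(285,372,165,275)
print('trayblock',rect(b&(Z>.0475)&(Z<.0605)))
print('rack',rect(box(425,475,185,275)&(Z>.02)&(Z<.04)))
def blobs(m):
    n,l,s,ce=cv2.connectedComponentsWithStats(m.astype(np.uint8))
    for i in range(1,n):
        if s[i,4]>8:
            q=P[l==i]; mm=(q[:,:2].min(0)+q[:,:2].max(0))/2
            print(' ',ce[i].round(1),s[i,4],np.median(q,0).round(4),mm.round(4))
print('traycaps');blobs(b&(Z>.09)&(Z<.11))
print('spares');blobs(box(405,475,185,300)&(Z>.068)&(Z<.085))
print('tab');blobs(box(290,318,165,192)&(Z>.07)&(Z<.092))
print('posts');blobs(b&(Z>.058)&(Z<.068))
big=cv2.resize(c['image'][160:300,280:480],(800,560),interpolation=cv2.INTER_CUBIC)
cv2.imwrite('pics/crop.png',big[...,::-1])
o=robot.get_obs();print(o['position'],o['tool_rot'],o['grip_width'])
```

```text
panel (array([514.4, 306.9]), array([181.5, 142.7]), 2.2, 4490, array([0.5151, 0.3056, 0.0171]))
stackfoot (array([536.4,  -9.2]), array([143.8, 197. ]), 82.6, 4668, array([ 0.535 , -0.0142,  0.0491]))
trayblock (array([535.1, -10.8]), array([130.2, 192.8]), 86.6, 2542, array([ 0.5348, -0.0159,  0.0532]))
rack (array([ 506.5, -291. ]), array([167. ,  48.7]), 0.5, 1081, array([ 0.5074, -0.2882,  0.0291]))
traycaps
  [345.3 199.3] 81 [ 0.5775 -0.0491  0.098 ] [ 0.5766 -0.0501]
  [317.  217.4] 79 [0.5396 0.0117 0.0982] [0.5387 0.0117]
  [342.9 220.5] 79 [ 0.5323 -0.0439  0.0982] [ 0.5314 -0.043 ]
  [314.5 238.7] 81 [0.4928 0.0168 0.0982] [0.4938 0.0177]
spares
  [452.3 207.2] 83 [ 0.5575 -0.2888  0.0751] [ 0.5565 -0.2897]
  [422.  212.4] 46 [ 0.5476 -0.2216  0.07  ] [ 0.5466 -0.2218]
  [423.8 237.2] 55 [ 0.4921 -0.2249  0.0701] [ 0.4911 -0.2249]
  [453.8 252.6] 77 [ 0.4557 -0.2905  0.0751] [ 0.4565 -0.2904]
  [462.3 288.8] 63 [ 0.3749 -0.3087  0.0701] [ 0.3757 -0.3096]
tab
  [304.9 177.6] 71 [0.6256 0.0367 0.085 ] [0.6264 0.0368]
posts
  [324.2 179.7] 45 [ 0.6247 -0.0051  0.0612] [ 0.6226 -0.0062]
  [343.8 181.8] 48 [ 0.6196 -0.0496  0.0617] [ 0.6166 -0.0497]
  [315.2 257.1] 47 [0.4501 0.0172 0.0616] [0.4541 0.0174]
  [334.7 259.4] 43 [ 0.4447 -0.0268  0.0609] [ 0.4489 -0.0267]
[ 0.15204929 -0.60555033  0.22966281] [ 9.92460748e-01  1.22558873e-01  5.10428742e-05 -9.92185385e-04] 0.0869130672576656
```

View pics/crop.png

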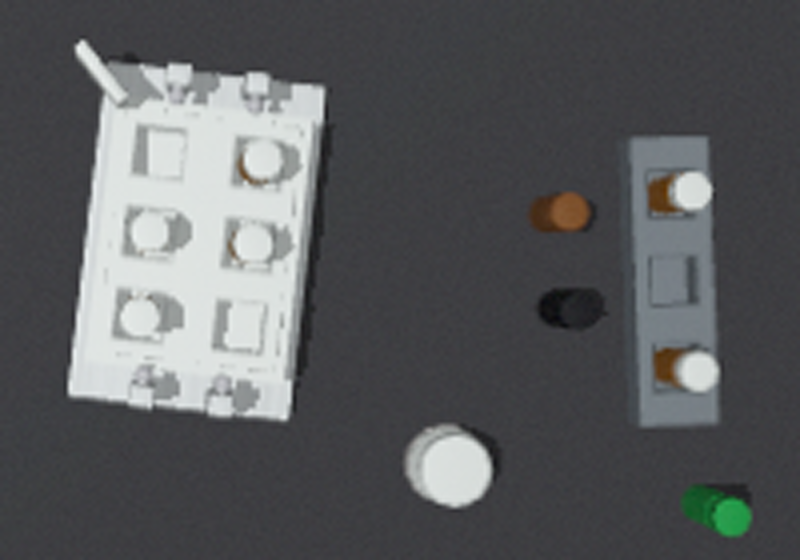

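>>> {"method": "send_rows", "body": {"increments": [0,0,-0.0238,2.53,1.98,-0.43,0.55,0,0,-0.0238,2.53,1.98,-0.43,0.55,0,0,-0.0238,2.53,1.98,-0.43,0.55,0,0,-0.0238,2.53,1.98,-0.43,0.55,0,0,-0.0238,2.53,1.98,-0.43,0.55,0,0,-0.0238,2.53,1.98,-0.43,0.55,0,0,-0.0238,2.53,1.98,-0.43,0.55,0,0,-0.0238,2.53,1.98,-0.43,0.55,0,0,-0.0238,2.53,1.98,-0.43,0.55,0,0,-0.0238,2.53,1.98,-0.43,0.55,0,0,-0.0238,2.53,1.98,-0.43,0.55,0,0,-0.0238,2.53,1.98,-0.43,0.55,0,0,-0.0238,2.53,1.98,-0.43,0.55,0,0,-0.0238,2.53,1.98,-0.43,0.55,0,0,-0.0238,2.53,1.98,-0.43,0.55,0,0,-0.0238,2.53,1.98,-0.43,0.55,0,0,0,0,0,0,0.55,0,0,0,0,0,0,0.55], "newtons": 15}}

```text
time: 1.6
position: [0.5575, -0.2877, 0.1608]
tool_rot: [0.998, -0.066, -0.001, -0.0]
ft_force: [0.1, -0.2, -0.2]
grip_width: 0.048
grip_force: 0.0
```

```bash
cat >> h.py <<'E'
from scipy.spatial.transform import Rotation as Rn
def st():
    o=robot.get_obs(); M=Rn.from_quat(o['tool_rot']).as_matrix()
    print('t',round(o['time'],2),'p',np.round(o['position'],4),'xdir',np.round(M[:,0],3),'z',np.round(M[:,2],4),'F',np.round(o['ft_force'],2),'w',round(o['grip_width'],4),'g',round(o['grip_force'],1)); return o
def caps(P,zl,zh,dist=.35,minpix=60):
    Z=P[...,2]; m=(Z>zl)&(Z<zh)&(abs(P[...,0]-.5)<dist)
    n,l,s,ce=cv2.connectedComponentsWithStats(m.astype(np.uint8))
    for i in range(1,n):
        if s[i,4]>minpix:
            q=P[l==i]; cc,r=cv2.minEnclosingCircle((q[:,:2]*1000).astype(np.float32))
            print(' ',ce[i].round(0),s[i,4],np.median(q,0).round(4),'circ',np.round(cc,1),round(r,1))
E
python3 - <<'E'
from h import *
st()
c=cam('wrist');P=cloud(c);caps(P,.070,.080);save(c,'w1.png')
c=load('top');P=cloud(c);print('flask etc');caps(P,.10,.16,minpix=10)
E
```

```text
t 1.6 p [ 0.5575 -0.2877  0.1608] xdir [ 0.991 -0.131 -0.002] z [-1.4e-03  7.0e-04 -1.0e+00] F [ 0.15 -0.19 -0.21] w 0.048 g 0.0
  [134.  18.] 449 [ 0.6948 -0.1902  0.0741] circ [ 700.9 -181.8] 23.5
  [321. 206.] 749 [ 0.5564 -0.2914  0.0759] circ [ 555.7 -291.3] 10.8
  [  8. 212.] 150 [ 0.5822 -0.059   0.0746] circ [581.9 -56.1] 7.3
  [229. 226.] 114 [ 0.5491 -0.2222  0.0704] circ [ 546.8 -223.1] 8.9
  [238. 231.] 65 [ 0.5437 -0.2295  0.0704] circ [ 545.  -227.5] 7.1
flask etc
  [512.  81.] 38 [ 0.8348 -0.4278  0.1098] circ [ 838.1 -431.6] 20.2
  [584. 133.] 932 [ 0.7194 -0.5964  0.1015] circ [ 718.1 -598. ] 68.3
  [595. 110.] 20 [ 0.7748 -0.6319  0.1011] circ [ 774.7 -628.9] 8.7
  [402. 130.] 525 [ 0.7196 -0.1703  0.1148] circ [ 725.2 -174.7] 30.4
  [324. 125.] 12 [ 0.738  -0.0061  0.1092] circ [741.4  -6.2] 10.9
  [622. 317.] 3327 [ 0.3165 -0.6547  0.1428] circ [ 292.  -702.3] 138.9
  [  2. 355.] 41 [0.2388 0.7213 0.109 ] circ [237.6 726.5] 10.7
```

View pics/w1.png

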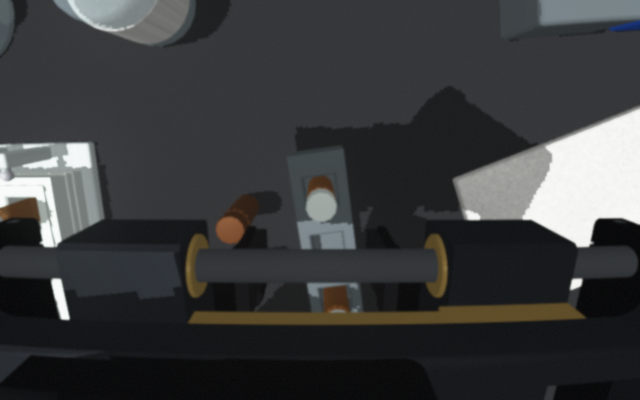

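The wrist view shows the first spare's cap at (321,206), nearly centred between the fingers. Descending on it now.

>>> {"method": "send_rows", "body": {"increments": [0,0,0,-0.12,-0.25,0,0.55,0,0,0,0,0,-2.5,0.55,0,0,0,0,0,-2.5,0.55,0,0,0,0,0,-2.5,0.55,0,0,0,0,0,-2.5,0.55,0,0,0,0,0,-1.6,0.55,0,0,0,0,0,0,0.55,0,0,0,0,0,0,0.1,0,0,0,0,0,0,0.1,0,0,0,0,0,0,0.1,0,0,0,0,0,0,0.1,0,0,0,0,0,0,0.1,0,0,0,0,0,0,0.1], "newtons": 15}}

```text
time: 2.73
position: [0.5563, -0.2924, 0.047]
tool_rot: [0.998, -0.067, 0.001, 0.001]
ft_force: [-0.0, 0.5, 2.8]
grip_width: 0.0214
grip_force: 15.0
```

>>> {"method": "send_rows", "body": {"increments": [0,0,0,0,0,1.5,0.1,0,0,0,0,0,2.5,0.1,0,0,0,0,0,3,0.1,0,0,0,0,0,3,0.1,0,0,0,0,0,3,0.1,0,0,0,0.28,2.94,0,0.1,0,0,0,0.28,2.94,0,0.1,0,0,0,0.28,2.94,0,0.1,0,0,0,0.28,2.94,0,0.1,0,0,0,0.28,2.94,0,0.1,0,0,0,0.28,2.94,0,0.1,0,0,0,0.28,2.94,0,0.1,0,0,0,0.28,2.94,0,0.1,0,0,0,0.28,2.94,0,0.1,0,0,0,0.28,2.94,0,0.1,0,0,0,0,0,0,0.1,0,0,0,0,0,0,0.1]}}

```text
time: 4.15
position: [0.5835, 0.0039, 0.176]
tool_rot: [0.998, -0.066, 0.0, 0.0]
ft_force: [-0.2, -1.1, -0.6]
grip_width: 0.0216
grip_force: 15.0
```

Run:
```python
from h import *
st()
c=cam('wrist');P=cloud(c);caps(P,.092,.106);print('held');caps(P,.165,.215);save(c,'w2.png')
c=cam('top');P=cloud(c);caps(P,.092,.106,minpix=10)
```

```text
t 4.15 p [0.5835 0.0039 0.176 ] xdir [ 0.991 -0.131  0.   ] z [ 1.e-04 -3.e-04 -1.e+00] F [-0.21 -1.07 -0.56] w 0.0216 g 15.0
  [566.   4.] 387 [ 0.6951 -0.1715  0.0956] circ [ 697.8 -174.3] 18.2
  [395. 207.] 753 [ 0.5775 -0.0497  0.0989] circ [575.6 -49.9] 11.1
held
  [316. 239.] 1798 [0.592  0.0023 0.1807] circ [594.    2.2] 20.6
  [317. 293.] 1302 [0.5792 0.0041 0.2049] circ [580.9   4. ] 13.2
  [583. 133.] 1805 [ 0.7196 -0.5962  0.1002] circ [ 721.2 -598.5] 71.5
  [399. 133.] 269 [ 0.7153 -0.1656  0.0992] circ [ 724.7 -175.4] 33.5
  [323. 125.] 15 [ 0.7386 -0.0039  0.0971] circ [743.6  -4. ] 13.0
  [ 25. 164.] 229 [0.6704 0.6723 0.0932] circ [664.5 675. ] 44.6
  [ 41. 165.] 56 [0.6622 0.6313 0.093 ] circ [664.5 633.3] 19.3
  [  6. 160.] 19 [0.6769 0.7228 0.093 ] circ [674.8 723.1] 7.9
  [  4. 168.] 33 [0.6606 0.7268 0.093 ] circ [659.5 726.5] 14.6
  [ 25. 180.] 23 [0.6301 0.6722 0.0926] circ [632.2 669. ] 11.9
  [ 45. 181.] 45 [0.6244 0.6212 0.0931] circ [625.6 623.3] 19.0
  [  5. 178.] 11 [0.6332 0.7229 0.093 ] circ [635.5 722.7] 5.9
  [ 10. 178.] 11 [0.635  0.7092 0.0937] circ
[... 348 characters left out ...]
.] 28 [0.6077 0.6943 0.0938] circ [603.6 695.9] 11.8
  [ 37. 196.] 62 [0.5934 0.6387 0.093 ] circ [600.2 641.6] 23.7
  [  8. 194.] 19 [0.5966 0.7143 0.0932] circ [598.8 713.6] 10.9
  [  7. 201.] 13 [0.583  0.716  0.0932] circ [583.7 715.5] 6.2
  [ 20. 202.] 19 [0.5803 0.6812 0.0929] circ [581.5 680.7] 12.5
  [ 27. 205.] 21 [0.5733 0.6629 0.0939] circ [572.4 663.4] 11.5
  [317. 217.] 79 [0.5395 0.0117 0.0984] circ [538.7  11.7] 10.8
  [342. 220.] 61 [ 0.5324 -0.0418  0.0986] circ [531.8 -43.6] 10.4
  [315. 238.] 72 [0.4948 0.0167 0.0983] circ [493.6  17.5] 10.4
  [610. 310.] 414 [ 0.3208 -0.644   0.0994] circ [ 297.7 -696.5] 134.6
  [  3. 353.] 15 [0.2395 0.7219 0.1028] circ [238.  726.7] 8.6
```

View pics/w2.png

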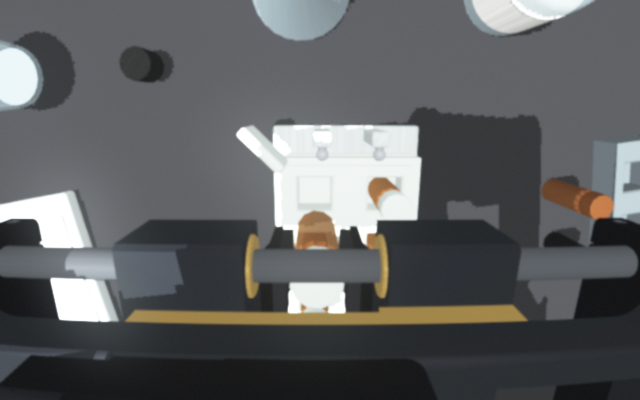

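The wrist view shows the held vial upright at (317,290) and the empty pocket at (315,190). The tab is at (262,148).

Run:
```python
from h import *
c=load('wrist');P=cloud(c);Z=P[...,2]
yy,xx=np.mgrid[:400,:640]
w=(xx>285)&(xx<345)&(yy>165)&(yy<212)
m=w&(Z<.045)&(Z>.02)
q=P[m];print('floor',len(q),np.median(q,0).round(4))
# pocket opening edge: top-face pixels near
t=w&(Z>.050)&(Z<.058)
R=np.array([[np.cos(.135),-np.sin(.135)],[np.sin(.135),np.cos(.135)]])  # world->tray
L=(P[...,:2]-[.5355,-.0163])@R.T*1000
for r in range(174,210,4):
    row=L[r,285:345]; tt=t[r,285:345]
    g=np.where(~tt)[0]; print(r,'top gap y',row[g.min()-1].round(1) if len(g) and g.min()>0 else None,row[min(g.max()+1,59)].round(1) if len(g) else None)
b=(xx>225)&(xx<300)&(yy>115)&(yy<185)&(Z>.080)&(Z<.092)
q=L[b];print('tab',len(q),q.min(0).round(1),q.max(0).round(1),np.median(q,0).round(1), P[b].mean(0).round(4))
d=q@np.array([-1,1])/2**.5; a=q@np.array([1,1])/2**.5
print('perp',np.percentile(d,[5,50,95]).round(1),'along',np.percentile(a,[2,50,98]).round(1),'expected perp',(70-89)/2**.5,'along',(159/2**.5-20,159/2**.5+14))
```

```text
floor 979 [0.5788 0.0054 0.0291]
174 top gap y None [60.  49.8]
178 top gap y None [57.1 13.5]
182 top gap y None [53.7 13.4]
186 top gap y None [50.7 13.4]
190 top gap y None [47.5 13.4]
194 top gap y None [44.1 13.3]
198 top gap y None [40.9 13.3]
202 top gap y None [37.2 13.2]
206 top gap y None [34.  13.1]
tab 720 [66.4 48.5] [98.2 80.3] [82.7 64.5] [0.626  0.0363 0.0853]
perp [-16.4 -13.1  -9. ] along [ 84.7 104.1 122.7] expected perp -13.435028842544401 along (92.42997820866105, 126.42997820866105)
```

>>> {"method": "send_rows", "body": {"increments": [0,0,0,0.2,0.1,0,0.1,0,0,0,0,0,-2.5,0.1,0,0,0,0,0,-2.5,0.1,0,0,0,0,0,-2,0.1,0,0,0,0,0,-0.8,0.1,0,0,0,0,0,-0.8,0.1,0,0,0,0,0,-0.8,0.1,0,0,0,0,0,-0.6,0.1,0,0,0,0,0,0,0.1]}}

```text
time: 5.0
position: [0.5855, 0.0028, 0.0751]
tool_rot: [0.998, -0.068, -0.0, 0.0]
ft_force: [-0.5, 0.2, -0.3]
grip_width: 0.0215
grip_force: 15.0
```

>>> {"method": "send_rows", "body": {"increments": [0,0,0,0,0.1,-0.4,0.1,0,0,0,0,0,0,0.1,0,0,0,0,0,0,0.35,0,0,0,0,0,0,0.5,0,0,0,0,0,0,0.5,0,0,0,0,0,0,0.5]}}

```text
time: 5.5
position: [0.586, 0.0041, 0.0721]
tool_rot: [0.998, -0.067, 0.0, 0.0]
ft_force: [-0.9, -0.0, 0.7]
grip_width: 0.0393
grip_force: 0.0
```

>>> {"method": "send_rows", "body": {"increments": [0,0,0,0,0,2.6,0.5,0,0,0,0,0,2.6,0.5,0,0,0,0,0,2.6,0.5,0,0,0,0,0,2.6,0.5,0,0,0,-1.17,-2.67,0,0.5,0,0,0,-1.17,-2.67,0,0.5,0,0,0,-1.17,-2.67,0,0.5,0,0,0,-1.17,-2.67,0,0.5,0,0,0,-1.17,-2.67,0,0.5,0,0,0,-1.17,-2.67,0,0.5,0,0,0,-1.17,-2.67,0,0.5,0,0,0,-1.17,-2.67,0,0.5,0,0,0,-1.17,-2.67,0,0.5,0,0,0,-1.17,-2.67,0,0.5,0,0,0,-1.17,-2.67,0,0.5,0,0,0,0,0,0,0.55,0,0,0,0,0,0,0.55]}}

```text
time: 6.92
position: [0.4565, -0.291, 0.1759]
tool_rot: [0.998, -0.069, 0.0, 0.0]
ft_force: [0.4, -0.5, 0.1]
grip_width: 0.0469
grip_force: 0.0
```

Run:
```python
from h import *
st()
c=cam('wrist');P=cloud(c);caps(P,.070,.080)
c=cam('top');P=cloud(c);P[:,:285]=9;P[:,372:]=9;caps(P,.092,.106,minpix=10)
```

```text
t 6.92 p [ 0.4565 -0.291   0.1759] xdir [ 0.99  -0.138  0.001] z [ 5.e-04 -3.e-04 -1.e+00] F [ 0.38 -0.45  0.1 ] w 0.0469 g 0.0
  [205.  84.] 84 [ 0.5489 -0.2246  0.0705] circ [ 549.6 -226. ] 7.9
  [223. 172.] 92 [ 0.4859 -0.226   0.0704] circ [ 486.5 -225.3] 7.4
  [317. 200.] 672 [ 0.4564 -0.2923  0.0758] circ [ 455.7 -292.1] 11.0
  [354. 294.] 130 [ 0.3731 -0.3107  0.0705] circ [ 374.  -310.2] 10.1
  [322. 125.] 15 [ 0.7395 -0.0018  0.0985] circ [743.9  -4. ] 13.1
  [320. 195.] 76 [0.5868 0.0046 0.0983] circ [586.1   4.3] 10.5
  [345. 199.] 80 [ 0.5775 -0.0493  0.098 ] circ [577.1 -50.3] 10.9
  [317. 217.] 79 [0.5395 0.0117 0.0985] circ [538.8  11.4] 10.6
  [343. 220.] 78 [ 0.5323 -0.0439  0.0981] circ [531.4 -44. ] 10.8
  [315. 239.] 80 [0.4929 0.0168 0.0982] circ [493.5  17.3] 10.6
```

>>> {"method": "send_rows", "body": {"increments": [0,0,0,0,0,-2.7,0.55,0,0,0,0,0,-2.7,0.55,0,0,0,0,0,-2.7,0.55,0,0,0,0,0,-2.7,0.55,0,0,0,0,0,-2.1,0.55,0,0,0,0,0,0,0.55,0,0,0,0,0,0,0.1,0,0,0,0,0,0,0.1,0,0,0,0,0,0,0.1,0,0,0,0,0,0,0.1,0,0,0,0,0,0,0.1,0,0,0,0,0,0,0.1], "newtons": 15}}

```text
time: 8.02
position: [0.4576, -0.2901, 0.0479]
tool_rot: [0.998, -0.068, 0.001, 0.001]
ft_force: [0.4, 0.7, 3.9]
grip_width: 0.0215
grip_force: 15.0
```

>>> {"method": "send_rows", "body": {"increments": [0,0,0,0,0,1.5,0.1,0,0,0,0,0,2.5,0.1,0,0,0,0,0,3,0.1,0,0,0,0,0,3,0.1,0,0,0,0,0,3,0.1,0,0,0,0.32,2.8,0,0.1,0,0,0,0.32,2.8,0,0.1,0,0,0,0.32,2.8,0,0.1,0,0,0,0.32,2.8,0,0.1,0,0,0,0.32,2.8,0,0.1,0,0,0,0.32,2.8,0,0.1,0,0,0,0.32,2.8,0,0.1,0,0,0,0.32,2.8,0,0.1,0,0,0,0.32,2.8,0,0.1,0,0,0,0,0,0,0.1,0,0,0,0,0,0,0.1]}}

```text
time: 9.35
position: [0.4856, -0.0364, 0.177]
tool_rot: [0.998, -0.066, 0.0, 0.0]
ft_force: [0.2, -1.0, 0.3]
grip_width: 0.0213
grip_force: 15.0
```

Run:
```python
from h import *
for i in range(3): st(); c=cam('wrist')
P=cloud(c);Z=P[...,2]
caps(P,.092,.106)
print('held'); caps(P,.19,.215)
```

```text
t 9.35 p [ 0.4856 -0.0364  0.177 ] xdir [ 0.991 -0.131  0.   ] z [ 2.e-04 -4.e-04 -1.e+00] F [ 0.25 -1.02  0.32] w 0.0213 g 15.0
t 9.4 p [ 0.4859 -0.0375  0.177 ] xdir [ 0.991 -0.133  0.001] z [ 6.e-04 -6.e-04 -1.e+00] F [-0.07 -0.53 -0.7 ] w 0.0216 g 15.0
t 9.45 p [ 0.486  -0.0381  0.177 ] xdir [ 0.991 -0.135  0.001] z [ 6.e-04 -6.e-04 -1.e+00] F [-0.41  0.18 -0.88] w 0.0213 g 15.0
  [229.  66.] 992 [0.5844 0.0029 0.0987] circ [585.    3.7] 11.1
  [316.  68.] 964 [ 0.5753 -0.0506  0.0989] circ [575.4 -50.8] 10.9
  [231. 142.] 901 [0.5378 0.0101 0.0987] circ [537.8  11. ] 11.2
  [316. 141.] 866 [ 0.5303 -0.0447  0.0988] circ [529.9 -44.8] 10.9
  [235. 207.] 734 [0.4937 0.0158 0.0986] circ [492.2  17.2] 11.2
held
  [356. 246.] 123 [ 0.4938 -0.0565  0.193 ] circ [493.2 -55.3] 5.0
  [277. 246.] 123 [ 0.4986 -0.0236  0.1928] circ [497.4 -24.3] 5.2
  [316. 293.] 1341 [ 0.481  -0.0375  0.2049] circ [482.5 -38.1] 13.0
```

>>> {"method": "send_rows", "body": {"increments": [0,0,0,0,0,0,0.1,0,0,0,0,0,-2.5,0.1,0,0,0,0,0,-2.5,0.1,0,0,0,0,0,-2,0.1,0,0,0,0,0,-0.8,0.1,0,0,0,0,0,-0.8,0.1,0,0,0,0,0,-0.8,0.1,0,0,0,0,0,-0.8,0.1,0,0,0,0,0,-0.3,0.1,0,0,0,0,0,0,0.1,0,0,0,0,0,0,0.35,0,0,0,0,0,0,0.5,0,0,0,0,0,0,0.5,0,0,0,0,0,0,0.5]}}

```text
time: 10.67
position: [0.4861, -0.0376, 0.0722]
tool_rot: [0.998, -0.067, 0.0, 0.0]
ft_force: [0.3, -0.2, -0.0]
grip_width: 0.0391
grip_force: 0.0
```

>>> {"method": "send_rows", "body": {"increments": [0,0,0,0,0,2.6,0.5,0,0,0,0,0,2.6,0.5,0,0,0,0,0,2.6,0.5,0,0,0,0,0,2.6,0.4,0,0,0.0654,1.21,0.64,0,0.4,0,0,0.0654,1.21,0.64,0,0.4,0,0,0.0654,1.21,0.64,0,0.4,0,0,0.0654,1.21,0.64,0,0.4,0,0,0.0654,1.21,0.64,0,0.4,0,0,0.0654,1.21,0.64,0,0.4,0,0,0.0654,1.21,0.64,0,0.4,0,0,0.0654,1.21,0.64,0,0.4,0,0,0.0654,1.21,0.64,0,0.4,0,0,0.0654,1.21,0.64,0,0.4,0,0,0.0654,1.21,0.64,0,0.4,0,0,0.0654,1.21,0.64,0,0.4,0,0,0,0,0,0,0.4,0,0,0,0,0,0,0.4]}}

```text
time: 12.17
position: [0.6308, 0.0394, 0.1756]
tool_rot: [0.948, 0.319, -0.0, 0.0]
ft_force: [0.1, -0.1, 0.3]
grip_width: 0.0349
grip_force: 0.0
```

Run:
```python
from h import *
c=cam('wrist');c=cam('wrist');st();P=cloud(c);Z=P[...,2];save(c,'w3.png')
caps(P,.092,.106)
b=(Z>.078)&(Z<.092)&(np.hypot(P[...,0]-.63,P[...,1]-.04)<.035)
n,l,s,ce=cv2.connectedComponentsWithStats(b.astype(np.uint8))
for i in range(1,n):
    if s[i,4]>50:
        q=P[l==i]; print(ce[i].round(),s[i,4],np.median(q,0).round(4),[np.round(v,1) for v in cv2.minAreaRect((q[:,:2]*1000).astype(np.float32))])
c=cam('top');P=cloud(c);P[:,:285]=9;P[:,372:]=9;caps(P,.092,.106,minpix=10)
```

```text
t 12.27 p [0.6298 0.0391 0.1756] xdir [ 0.797  0.604 -0.001] z [-1.6e-03 -1.0e-04 -1.0e+00] F [0.37 0.1  0.79] w 0.0348 g 0.0
  [466. 106.] 363 [0.74   0.0057 0.0992] circ [746.9  -3.1] 13.6
  [576. 286.] 115 [ 0.6998 -0.1569  0.0949] circ [ 699.2 -160.5] 10.0
  [318. 289.] 402 [0.5827 0.0019 0.0989] circ [584.7   3.7] 10.7
[316. 208.] 630 [0.6271 0.0374 0.0857] [array([625.7,  36.5]), array([40.2,  7.9]), np.float64(37.2)]
  [318. 195.] 47 [0.5871 0.0069 0.0981] circ [586.   6.] 10.0
  [345. 199.] 78 [ 0.5775 -0.0492  0.0982] circ [577.4 -50.4] 10.9
  [343. 220.] 80 [ 0.5314 -0.044   0.0981] circ [531.4 -44. ] 10.9
  [340. 242.] 80 [ 0.4855 -0.037   0.0981] circ [485.7 -37.2] 10.6
```

View pics/w3.png

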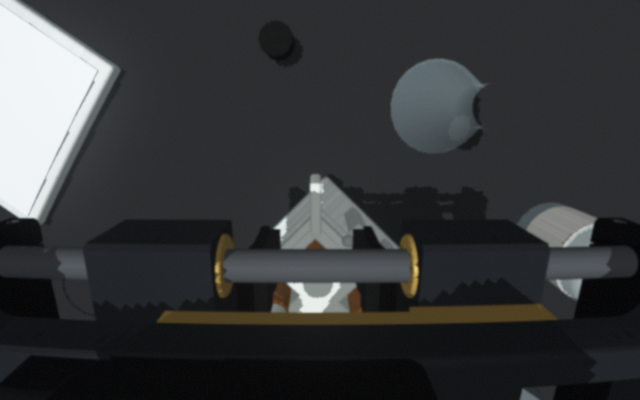

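The wrist view shows the fingers straddling the tab, whose top is at (316,190). The gripper is aligned with it, so I descend and pinch.

>>> {"method": "send_rows", "body": {"increments": [0,0,0,0,0,-2.7,0.4,0,0,0,0,0,-2.7,0.4,0,0,0,0,0,-2.7,0.4,0,0,0,0,0,-2.0,0.4,0,0,0,0,0,-1.0,0.4,0,0,0,0,0,0,0.4,0,0,0,0,0,0,0.2,0,0,0,0,0,0,0.1,0,0,0,0,0,0,0,0,0,0,0,0,0,0,0,0,0,0,0,0,0,0,0,0,0,0,0,0], "newtons": 55}}

```text
time: 13.32
position: [0.6315, 0.0393, 0.0658]
tool_rot: [0.948, 0.319, 0.001, 0.0]
ft_force: [0.2, 0.4, 3.1]
grip_width: 0.0072
grip_force: 55.0
```

Run:
```python
from h import *
st()
c=cam('top');P=cloud(c);P[:,:285]=9;P[:,372:]=9;caps(P,.092,.106,minpix=10);st()
```

```text
t 13.32 p [0.6315 0.0393 0.0658] xdir [0.796 0.605 0.001] z [ 1.4e-03  1.0e-04 -1.0e+00] F [0.17 0.35 3.14] w 0.0072 g 55.0
  [324. 125.] 14 [ 0.7385 -0.0062  0.0989] circ [741.2  -6.2] 11.0
  [318. 195.] 41 [0.5871 0.0088 0.0987] circ [588.2   5.6] 10.3
  [346. 199.] 77 [ 0.5775 -0.0511  0.0988] circ [577.8 -50.4] 10.6
  [344. 220.] 80 [ 0.5325 -0.0451  0.098 ] circ [532.4 -45.1] 10.8
  [341. 242.] 80 [ 0.4865 -0.0389  0.0986] circ [486.4 -38.8] 10.6
t 13.37 p [0.6315 0.0393 0.0658] xdir [0.796 0.605 0.001] z [ 1.4e-03  1.0e-04 -1.0e+00] F [-0.2   0.63  5.31] w 0.0078 g 55.0
```

>>> {"method": "send_rows", "body": {"increments": [0.005,-0.0087,0,-0.02,-0.01,0.2,0,0.005,-0.0087,0,-0.02,-0.01,0.2,0,0.005,-0.0087,0,-0.02,-0.01,0.2,0,0.005,-0.0087,0,-0.02,-0.01,0.2,0,0.005,-0.0087,0,-0.02,-0.015,0.2,0,0.005,-0.0087,0,-0.03,-0.015,0.2,0,0.005,-0.0087,0,-0.03,-0.015,0.2,0,0.005,-0.0087,0,-0.03,-0.015,0.2,0]}}

```text
time: 14.03
position: [0.6289, 0.038, 0.081]
tool_rot: [0.947, 0.319, 0.04, -0.008]
ft_force: [-0.2, -0.0, -1.2]
grip_width: 0.0074
grip_force: 55.0
```

Run:
```python
from h import *
c=cam('scene');st();P=cloud(c);m=(np.abs(P[...,0]-.5355)<.12)&(np.abs(P[...,1]+.0163)<.12)
L=P.copy();L[~m]=9;caps(L,.093,.135,minpix=15)
```

```text
t 14.08 p [0.6293 0.0378 0.0815] xdir [0.794 0.603 0.081] z [ 0.0717  0.0403 -0.9966] F [-0.74 -0.14  0.52] w 0.0071 g 55.0
  [296. 165.] 78 [0.4917 0.0116 0.1021] circ [489.3  13.6] 11.5
  [309. 175.] 95 [0.5372 0.0043 0.1047] circ [534.6   8.2] 11.8
  [275. 176.] 75 [ 0.4831 -0.0421  0.1002] circ [481.1 -40.9] 11.3
  [323. 187.] 103 [ 0.5844 -0.003   0.1081] circ [ 5.818e+02 -3.000e-01] 11.3
  [288. 188.] 95 [ 0.5293 -0.05    0.1027] circ [526.5 -47.2] 11.7
  [302. 200.] 109 [ 0.5752 -0.0572  0.1055] circ [572.2 -54.5] 11.3
```

>>> {"method": "send_rows", "body": {"increments": [0.005,-0.0087,0,-0.03,-0.015,0.2,0,0.005,-0.0087,0,-0.03,-0.02,0.2,0,0.005,-0.0087,0,-0.03,-0.02,0.2,0,0.005,-0.0087,0,-0.03,-0.02,0.2,0,0.005,-0.0087,0,-0.03,-0.02,0.2,0,0.005,-0.0087,0,-0.04,-0.02,0.2,0,0.005,-0.0087,0,-0.04,-0.02,0.2,0,0,0,0,0,0,0,0]}}

```text
time: 14.75
position: [0.627, 0.0365, 0.0954]
tool_rot: [0.945, 0.318, 0.075, -0.015]
ft_force: [0.6, -0.8, -0.6]
grip_width: 0.0079
grip_force: 55.0
```

Run:
```python
from h import *
c=cam('scene');st();P=cloud(c);m=(np.abs(P[...,0]-.5355)<.12)&(np.abs(P[...,1]+.0163)<.12)
save(c,'s2.png');b=cv2.resize(c['image'][120:280,200:420],(770,560));cv2.imwrite('pics/s2c.png',b[...,::-1])
L=P.copy();L[~m]=9;caps(L,.093,.145,minpix=15)
```

```text
t 14.8 p [0.6271 0.0366 0.0953] xdir [0.787 0.599 0.15 ] z [ 0.1312  0.0747 -0.9885] F [ 0.63 -0.05  0.26] w 0.0079 g 55.0
  [294. 164.] 93 [0.4905 0.0089 0.1064] circ [486.4  11.2] 11.5
  [307. 174.] 125 [0.5366 0.0019 0.1098] circ [532.3   4.8] 12.7
  [273. 176.] 90 [ 0.4804 -0.0452  0.1018] circ [476.6 -44.5] 12.5
  [320. 185.] 101 [ 0.5803 -0.0087  0.1165] circ [578.9  -3.8] 11.0
  [286. 186.] 106 [ 0.5269 -0.053   0.1071] circ [523.5 -50.8] 11.6
  [300. 198.] 142 [ 0.5739 -0.0595  0.1113] circ [570.1 -56.4] 12.2
```

View pics/s2c.png

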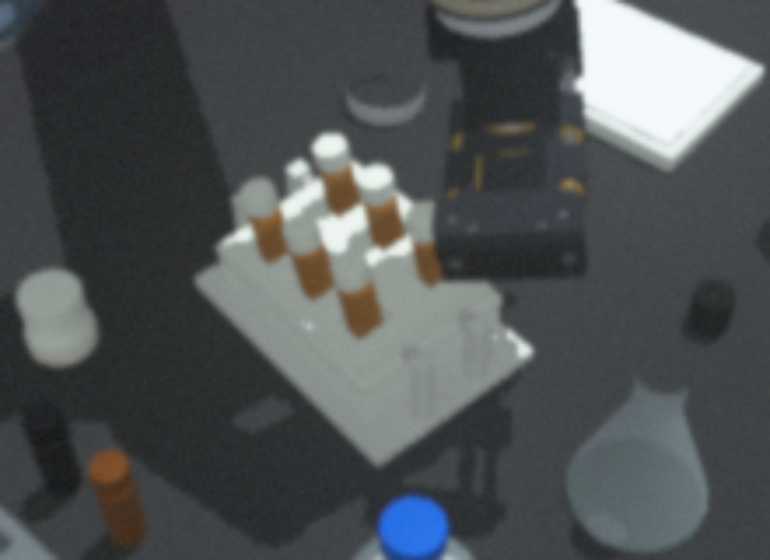

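The peeling view shows the tray tilted with its tab corner up. All six vials are standing and the heel is still in the stack. Now I draw the tray up.

>>> {"method": "send_rows", "body": {"increments": [0,0,0,0,0,0.2,0,0,0,0,0,0,0.25,0,0,0,0,0,0,0.3,0,0,0,0,0,0,0.3,0,0,0,0,0,0,0.3,0,0,0,0,0,0,0.3,0,0,0,0,0,0,0.3,0,0,0,0,0,0,0.3,0,0,0,0,0,0,0.3,0,0,0,0,0,0,0.3,0,0,0,0,0,0,0.3,0,0,0,0,0,0,0.3,0,0,0,0,0,0,0.3,0,0,0,0,0,0,0.3,0,0,0,0,0,0,0.2,0,0,0,0,0,0,0.1,0,0,0,0,0,0,0,0]}}

```text
time: 16.22
position: [0.627, 0.0369, 0.1385]
tool_rot: [0.945, 0.318, 0.074, -0.015]
ft_force: [0.5, 0.3, -1.7]
grip_width: 0.0074
grip_force: 55.0
```

Run:
```python
from h import *
c=cam('scene');st();P=cloud(c);m=(np.abs(P[...,0]-.5355)<.12)&(np.abs(P[...,1]+.0163)<.12)
L=P.copy();L[~m]=9;caps(L,.13,.18,minpix=15)
```

```text
t 16.27 p [0.6268 0.0369 0.1383] xdir [0.786 0.599 0.149] z [ 0.1302  0.0747 -0.9887] F [-0.23 -0.61 -2.19] w 0.0077 g 55.0
  [299. 155.] 279 [0.5203 0.0029 0.1479] circ [507.5   5.9] 32.8
  [268. 162.] 106 [ 0.4773 -0.0511  0.1428] circ [473.6 -48.2] 11.9
  [320. 171.] 140 [ 0.5815 -0.0082  0.1545] circ [578.8  -1.5] 12.3
  [282. 173.] 142 [ 0.5237 -0.0567  0.1461] circ [519.1 -54.8] 13.2
  [300. 184.] 179 [ 0.5746 -0.0596  0.1513] circ [570.8 -56.2] 12.4
```

>>> {"method": "send_rows", "body": {"increments": [-0.0047,0.0081,0,0,0,0.13,0,-0.0047,0.0081,0,0,0,0.13,0,-0.0047,0.0081,0,0,0,0.13,0,-0.0047,0.0081,0,0,0,0.13,0,-0.0047,0.0081,0,0,0,0.13,0,-0.0047,0.0081,0,0,0,0.13,0,-0.0047,0.0081,0,0,0,0.13,0,-0.0047,0.0081,0,0,0,0.13,0,-0.0047,0.0081,0,0,0,0.13,0,-0.0047,0.0081,0,0,0,0.13,0,-0.0047,0.0081,0,0,0,0.13,0,-0.0047,0.0081,0,0,0,0.13,0,-0.0047,0.0081,0,0,0,0.13,0,-0.0047,0.0081,0,0,0,0.13,0,-0.0047,0.0081,0,0,0,0.13,0,-0.0047,0.0081,0,0,0,0.13,0,0,0,0,0,0,0,0]}}

```text
time: 17.68
position: [0.6274, 0.037, 0.1594]
tool_rot: [0.948, 0.319, 0.001, 0.0]
ft_force: [-0.9, 0.4, -1.4]
grip_width: 0.0075
grip_force: 55.0
```

Run:
```python
from h import *
c=cam('top');st();P=cloud(c);Z=P[...,2]
caps(P,.17,.21,dist=.2,minpix=10)
m=(Z>.118)&(Z<.14)&(abs(P[...,0]-.53)<.1)&(abs(P[...,1]+.016)<.08)
q=P[m];A=np.c_[q[:,:2],np.ones(len(q))];f,*_=np.linalg.lstsq(A,q[:,2],rcond=None);r=q[:,2]-A@f
k=abs(r)<.003;f,*_=np.linalg.lstsq(A[k],q[k,2],rcond=None);print('tray plane slopes',f.round(4),k.sum(), 'z',np.median(q[k,2]))
```

```text
t 17.73 p [0.6271 0.037  0.1592] xdir [0.796 0.605 0.001] z [ 1.3e-03 -3.0e-04 -1.0e+00] F [-0.6   0.05 -1.72] w 0.0075 g 55.0
  [320. 194.] 50 [0.583  0.0053 0.1919] circ [583.    3.4] 9.9
  [350. 199.] 101 [ 0.5725 -0.0534  0.1919] circ [573.2 -53.3] 10.9
  [346. 221.] 98 [ 0.5294 -0.0449  0.1916] circ [529.5 -45.5] 10.7
  [344. 245.] 100 [ 0.4826 -0.0403  0.1916] circ [483.  -41.3] 10.9
  [637. 310.] 156 [ 0.3256 -0.6601  0.1787] circ [ 332.7 -665.2] 33.0
tray plane slopes [ 0.0029 -0.0478  0.1205] 102 z 0.12312606326712053
```

>>> {"method": "send_rows", "body": {"increments": [0,0,0,0,0.2,0,0,0,0,0,0,0.5,0,0,0,0,0,0,0.8,0,0,0,0,0,0,1.1,0,0,0,0,0,0,1.3,0,0,0,0,0.0095,-0.158,1.456,0,0,0,0,0.0095,-0.158,1.456,0,0,0,0,0.0095,-0.158,1.456,0,0,0,0,0.0095,-0.158,1.456,0,0,0,0,0.0095,-0.158,1.456,0,0,0,0,0.0095,-0.158,1.456,0,0,0,0,0.0095,-0.158,1.456,0,0,0,0,0.0095,-0.158,1.456,0,0,0,0,0.0095,-0.158,1.456,0,0,0,0,0.0095,-0.158,1.456,0,0]}}

```text
time: 18.98
position: [0.6108, 0.2229, 0.159]
tool_rot: [0.931, 0.364, 0.0, 0.0]
ft_force: [0.0, -1.0, -0.9]
grip_width: 0.0072
grip_force: 55.0
```

>>> {"method": "send_rows", "body": {"increments": [0,0,0.0095,-0.158,1.456,0,0,0,0,0.0095,-0.158,1.456,0,0,0,0,0.0095,-0.158,1.456,0,0,0,0,0.0095,-0.158,1.456,0,0,0,0,0.0095,-0.158,1.456,0,0,0,0,0.0095,-0.158,1.456,0,0,0,0,0.0095,-0.158,1.456,0,0,0,0,0.0095,-0.158,1.456,0,0,0,0,0,0,1.3,0,0,0,0,0,0,1.1,0,0,0,0,0,0,0.8,0,0,0,0,0,0,0.5,0,0,0,0,0,0,0.2,0,0,0,0,0,0,0,0,0,0,0,0,0,0,0,0,0,0,0,0,0,0]}}

```text
validation failed for argument at $.in...
```

Run:
```python
from h import *
c=cam('top');st();P=cloud(c)
caps(P,.17,.21,dist=.2,minpix=10)
print('scene');c=cam('scene');P=cloud(c);m=(np.abs(P[...,0]-.515)<.12)&(np.abs(P[...,1]-.306)<.12);P[~m]=9
caps(P,.183,.2,minpix=10)
save(c,'s3.png')
```

```text
t 19.03 p [0.6103 0.2259 0.1591] xdir [0.733 0.68  0.002] z [ 0.0011  0.0023 -1.    ] F [ 0.48  1.44 -0.77] w 0.0075 g 55.0
  [231. 202.] 107 [0.5697 0.1804 0.1911] circ [569.5 182.6] 10.9
  [258. 204.] 106 [0.5651 0.1269 0.1909] circ [565.6 127.4] 10.8
  [230. 227.] 101 [0.5207 0.1829 0.1908] circ [520.5 184.3] 10.4
  [257. 227.] 106 [0.52   0.1285 0.1908] circ [519.2 129.2] 10.9
  [229. 250.] 116 [0.4759 0.1847 0.1908] circ [475.3 186. ] 11.1
  [257. 251.] 106 [0.4733 0.1301 0.191 ] circ [472.7 131.8] 10.8
  [637. 311.] 153 [ 0.3262 -0.6599  0.1792] circ [ 330.4 -665.7] 31.0
scene
  [344.  94.] 50 [0.4791 0.1926 0.1905] circ [474.3 194.1] 10.9
  [361. 101.] 42 [0.5249 0.1924 0.1908] circ [522.1 193.2] 11.9
  [377. 109.] 36 [0.5715 0.1909 0.1911] circ [567.6 189.8] 11.4
```

View pics/s3.png

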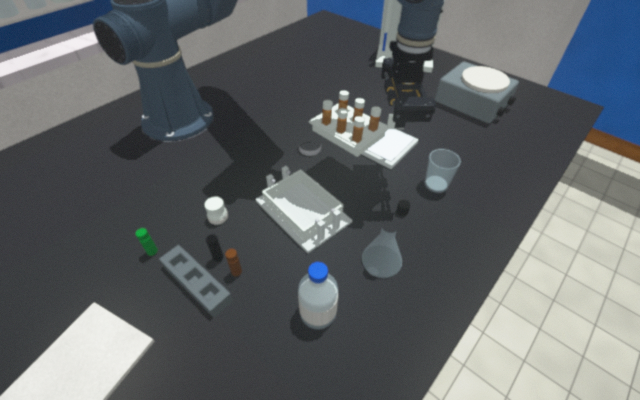

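Six vials are upright in the level tray, at about (345,115) in the scene view. It is partway to the panel because the second call was refused as malformed. I continue from here.

>>> {"method": "send_rows", "body": {"increments": [0,0,0,0,0.3,0,0,0,0,0,0,0.7,0,0,0,0,0,0,1.0,0,0,0,0,0.0095,-0.158,1.44,0,0,0,0,0.0095,-0.158,1.44,0,0,0,0,0.0095,-0.158,1.44,0,0,0,0,0.0095,-0.158,1.44,0,0,0,0,0.0095,-0.158,1.44,0,0,0,0,0.0095,-0.158,1.44,0,0,0,0,0.0095,-0.158,1.44,0,0,0,0,0.0095,-0.158,1.44,0,0,0,0,0,0,1.0,0,0,0,0,0,0,0.7,0,0,0,0,0,0,0.3,0,0,0,0,0,0,0,0,0,0,0,0,0,0,0,0,0,0,0,0,0,0]}}

```text
validation failed for argument at $.in...
```

Run:
```python
from h import *
c=cam('top');st();P=cloud(c)
caps(P,.17,.21,dist=.2,minpix=10)
```

```text
t 19.13 p [0.6107 0.2227 0.159 ] xdir [0.734 0.679 0.   ] z [ 1.e-03 -4.e-04 -1.e+00] F [ 0.57 -0.27 -1.17] w 0.0077 g 55.0
  [226. 203.] 122 [0.5678 0.1917 0.1901] circ [568.  192.7] 11.9
  [254. 205.] 120 [0.5633 0.1349 0.1907] circ [563.5 135.6] 12.2
  [226. 226.] 121 [0.5228 0.1907 0.1905] circ [522.9 193.5] 11.5
  [253. 228.] 124 [0.5182 0.1371 0.1911] circ [517.6 137.7] 12.0
  [226. 251.] 126 [0.4738 0.1907 0.1909] circ [473.2 193. ] 11.7
  [253. 252.] 122 [0.4717 0.1385 0.1908] circ [472.6 139.8] 12.0
  [637. 311.] 155 [ 0.3255 -0.6598  0.1789] circ [ 331.5 -665.2] 32.1
```

>>> {"method": "send_rows", "body": {"increments": [0,0,0,0,0,0,0,0,0,0,0,0,0,0,0,0,0,0,0,0,0]}}

```text
time: 19.38
position: [0.6112, 0.2206, 0.159]
tool_rot: [0.932, 0.363, 0.0, 0.0]
ft_force: [0.1, -0.3, -1.8]
grip_width: 0.0077
grip_force: 55.0
```

Run:
```python
from h import *
c=cam('top');st();P=cloud(c)
caps(P,.17,.21,dist=.2,minpix=60)
```

```text
t 19.43 p [0.6112 0.2206 0.159 ] xdir [0.736 0.677 0.   ] z [ 8.e-04 -3.e-04 -1.e+00] F [-0.69 -0.51 -1.42] w 0.0076 g 55.0
  [231. 202.] 109 [0.5696 0.18   0.1912] circ [569.6 181.7] 10.8
  [259. 205.] 111 [0.563  0.1253 0.191 ] circ [563.1 126.4] 11.2
  [230. 225.] 107 [0.5246 0.1822 0.1913] circ [524.6 182.6] 10.9
  [258. 228.] 108 [0.5181 0.1272 0.1912] circ [517.8 128.1] 11.1
  [229. 251.] 123 [0.473  0.1849 0.1907] circ [472.3 185.8] 11.6
  [257. 253.] 117 [0.4696 0.13   0.1903] circ [470.1 131. ] 11.3
  [637. 310.] 161 [ 0.3252 -0.66    0.1786] circ [ 333.5 -666. ] 34.1
```

>>> {"method": "send_rows", "body": {"increments": [0,0,0,0,0.1,0,0,0,0,0,0,0.3,0,0,0,0,0,0,0.5,0,0,0,0,0,0,0.7,0,0,0,0,0,0,0.9,0,0,0,0,0.0076,-0.125,1.06,0,0,0,0,0.0076,-0.125,1.06,0,0,0,0,0.0076,-0.125,1.06,0,0,0,0,0.0076,-0.125,1.06,0,0,0,0,0.0076,-0.125,1.06,0,0,0,0,0.0076,-0.125,1.06,0,0,0,0,0.0076,-0.125,1.06,0,0,0,0,0.0076,-0.125,1.06,0,0,0,0,0.0076,-0.125,1.06,0,0,0,0,0.0076,-0.125,1.06,0,0,0,0,0,0,0.9,0,0,0,0,0,0,0.7,0,0,0,0,0,0,0.5,0,0,0,0,0,0,0.3,0,0,0,0,0,0,0.1,0,0]}}

```text
time: 21.1
position: [0.5985, 0.3779, 0.159]
tool_rot: [0.917, 0.399, 0.0, 0.0]
ft_force: [-0.2, 0.8, -1.4]
grip_width: 0.0077
grip_force: 55.0
```

>>> {"method": "send_rows", "body": {"increments": [0,0,0,0,0,0,0,0,0,0,0,0,0,0,0,0,0,0,0,0,0,0,0,0,0,0,0,0,0,0,0,0,0,0,0,0,0,0,0,0,0,0,0,0,0,0,0,0,0,0,0,0,0,0,0,0]}}

```text
time: 21.77
position: [0.5985, 0.3774, 0.1591]
tool_rot: [0.917, 0.399, 0.0, 0.0]
ft_force: [-0.2, 0.0, -1.8]
grip_width: 0.0078
grip_force: 55.0
```

Run:
```python
from h import *
c=cam('top');st();P=cloud(c)
caps(P,.17,.21,dist=.2,minpix=60)
Z=P[...,2];m=(Z>.135)&(Z<.152)&(abs(P[...,0]-.515)<.09)&(abs(P[...,1]-.306)<.07)
q=P[m];f,*_=np.linalg.lstsq(np.c_[q[:,:2],np.ones(len(q))],q[:,2],rcond=None);print('top face',f.round(4),np.median(q[:,2]),len(q),[np.round(v,1) for v in cv2.minAreaRect((q[:,:2]*1000).astype(np.float32))])
```

```text
t 21.82 p [0.5985 0.3774 0.1591] xdir [0.682 0.732 0.001] z [ 9.e-04 -1.e-04 -1.e+00] F [ 0.05 -0.74 -1.92] w 0.0077 g 55.0
  [156. 208.] 120 [0.5597 0.3299 0.1909] circ [560.1 332.5] 11.3
  [183. 207.] 113 [0.561  0.2754 0.1908] circ [560.5 277.3] 11.0
  [156. 233.] 124 [0.5112 0.3297 0.1905] circ [511.4 331.8] 11.6
  [184. 231.] 117 [0.5138 0.2739 0.191 ] circ [513.7 275.9] 11.1
  [157. 255.] 130 [0.4671 0.3283 0.19  ] circ [467.2 331.2] 12.0
  [185. 254.] 109 [0.4677 0.2719 0.1904] circ [466.3 273.6] 11.2
  [637. 310.] 163 [ 0.3257 -0.6597  0.1785] circ [ 333.5 -666.1] 34.1
top face [0.0022 0.0033 0.1434] 0.14573754292180968 2829 [array([516.5, 306. ]), array([156.7, 113.9]), np.float64(1.9)]
```

```bash
python3 -c "
from rig import robot
print(robot.hand_in())"
```

```text
the job is handed in; nothing more can be done
None
```

I handed the job in at about 22 s with all six vials in the peeled top tray, held level and within about 2 mm of centre, underside about 10 cm above the light panel; I saw nothing else on the bench disturbed, but the hand-in gave no verdict and the vials rocked briefly, without falling, when a refused move call stopped the carry partway.

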